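# Hook the tongued cover onto the terminal box

## Robot

A 6-joint arm with a two-finger parallel gripper is mounted at the origin on the work surface. World frame = base frame: x ahead of the robot, y to its left, z up, the work surface at z = 0. Lengths are in m, angles in rad, forces in N, time in s.
With the tool pointing down it reaches from about 0.275 to 0.85 m from the base axis. Payload 5.2 kg.
Tool frame: the origin (TCP) lies between the finger pads; the fingertips stand 17 mm ahead of it and the grasp point (between the pads) lies 2 mm behind it (bot.nose_length is the distance from the TCP to the fingertips, in m); x points along the fingers, y is the direction in which the jaws open and shut, and the axes are right-handed (so a half turn about x gives the same grasp; the last joint's range is limited). The gripper opens to 85 mm and grips with 20 to 120 N. Pads are 22 mm wide; open, the fingers measure 114 mm over their backs; the gripper's body (76 mm by 85 mm) begins 54 mm behind the grasp point. The pads swing forward as they close: fully open they stand 13 mm farther back than shut.
Start: joints at [0.994, 0.259, 1.535, -0, 1.348, -0.203], TCP at [0.201, 0.512, 0.248] pointing down, gripper open.
Joint ranges: [-3.14, 3.14], [-0.91, 2.08], [0.19, 2.58], [-1.22, 4.36], [0.22, 2.71], [-3.12, 3.12]. Speed limits (rad/s): [2.57, 2.57, 3.14, 3.14, 3.14, 3.14].

## Interface

Orientations are given as a unit quaternion [x, y, z, w].
In Python, from rig import bot, imaging gives the robot as it stands.
- The arm moves only by the tool carry_out, never from a script. Its argument "motion" is a list of rows, each a list of 7 numbers: the turn, a rotation vector about the tool's x, y, z in units of 10 degrees (1.0 is 10 degrees), then the shift along the tool's x, y, z in units of 8 cm (1.0 is 8 cm), then the gripper's target within -1 to 1 (shut at 1, half-way at 0, fully open at -1). In form: [[rx, ry, rz, tx, ty, tz, gripper], ...]. A call has 1 to 5 rows; each row shifts and turns the pose as measured when the row begins, along the tool's axes as they then stand; what a row does not reach is not made up. A row lasts 1/8 s, in which the tool goes at most 62.5 mm and 10.7 degrees, less where a joint would pass 70% of its speed; a pose out of reach is approached as far as the arm can. A call with a number of a shift or a turn outside -1 to 1 is refused whole. A call with a gripper value outside its range is refused whole. The fingers move at their own pace and stop on an object; "squeeze" is the grip in N (left out, the last holds). Time passes only in rows, so rows that do not move let the fingers close. It gives the time, the measured TCP pose, the force and the opening at its end, in the units of the state.
- bot.read_state(): the state, without advancing time (a new reading comes with each control period).
- imaging.snapshot(name): name is "scene" or "top"; returns the picture (480x640x3 uint8, red, green, blue); there is no depth.
- imaging.get_calibration(name): a dict with "fovy" (degrees; the focal length in pixels is half the picture's height over the tangent of half this angle, whatever the lens; pixels are square), "cx", "cy" (the principal point, pixels), "R" (3x3) and "t" (3): a world point X has camera coordinates R X + t. Camera axes: x right, y down, z forward; pixel columns grow to the right and rows downward; lengths in m; the calibration is good to about 2 mm. A picture is of the moment at which its call begins. get_calibration takes no time and is no camera call.
- bot.finish_job(): hands the job in, once; it reports no verdict.
Trained networks look in the newest picture that a camera, given by its name, has taken for a name from the list of things; names that differ only in an ending like _2 or _b are one class to them, and where a whole thing is asked for, a point or a joint stands for the part that bears it (a point fixed in the world has none). Each returns a list of dicts, best first, with "p" (0 to 1); they miss things now and then, are a little off and sometimes report something else, mostly with a low value. They report only what shows in the picture. A call takes as long as a camera call.
- imaging.masks_of(camera, query): "mask" (480x640 bool, what is visible of it) and "box" ([centre column, centre row, width, height] in pixels, round what is visible of it).
- imaging.mark_of(camera, query): "at" ([column, row] in pixels: a listed point, or the origin of a listed thing).
The state is a dict: "clock": time; "q": joint angles; "qvel": joint speeds; "effort": joint torques, N m; "tool_pos": TCP position; "eef_rot": TCP orientation; "wrist_force": force on the tool from outside, world axes, zero at the start; "torque": the same for the moment, N m; "finger_gap": opening from 0.0 (shut) to 1.0 (fully open).
Only numpy, scipy, OpenCV 4.12 (cv2) and the standard library are available. Lean on these libraries where they do the work, as an engineer would, in place of code of your own. Each camera call takes 0.05 s, during which the arm holds its last target.

## Task

Close the open terminal box on the machine bed with its own cover, the black one with the orange grip and the steel tongue: hook the tongue in under the box's steel keeper with the cover tilted, then swing the other end down until the cover lies flat on the ledge all round, inside the box's walls, and let go. Leave the grey aluminium blanking plate where it lies.

Things in the scene. Friction and masses are not known exactly. Their poses are not given: they have to be found in the camera images.
- cover_center (a point): Loose cover, 0.3 kg, flat on the table: black plate 150 (x) x 90 (y) x 10 mm; on its middle an upright orange grip block 14 (x) x 60 (y) x 44 tall, taken across its 14 mm. A steel tongue, 60 wide, 6 thick, flush with the underside, sticks out 28 mm at the -x end (tip at x = -103). Point: centre of the grip block, 32 mm above the plate's underside, 22 above its top face; z up.
- box_seat (a point): Where the centre of the cover's grip comes, axes agreeing, when the cover is home in the bronze-brown terminal box fixed to the table (218 x 126 mm outside, grey terminals inside). 62 mm above the table, z up. The level ledge the cover rests on is 32 mm below this point. Space within the walls: x -113 to +85, y -55 to +55 mm. The +x end wall rises 16 mm above the ledge, the side walls 12 mm.
- keeper_edge (a point): Middle of the lower front edge of the box's bright steel keeper bar, which roofs the box's -x end: 80 mm in -x from box_seat, 18 mm above the ledge, same axes. The bar runs from here 45 mm to -x, all across in y, 6 mm thick; from its edge a flared lip rises 10 mm over 10 mm in +x. The tongue slides in below it in -x; about 15 degrees of tilt, tongue end low, suits.
- spare_center (a point): Loose aluminium blanking plate, to be left alone: 150 (x) x 90 (y) x 10 mm, no tongue, with a black grip block of the same size and place as the cover's. Point: centre of its grip block, 32 mm above the table; z up.

How it is judged:
At the end, for the whole second after the job is handed in: The black cover lies flat on the box's ledge (grip centre within 14 mm along and across and 4 mm in height of the seat point, tilt under 3.4 degrees, turned less than 11 degrees from the box), which puts its tongue under the keeper; it is at rest (x of cover_center in the frame of box_seat between -0.014 and 0.014 m and y of cover_center in the frame of box_seat between -0.014 and 0.014 m and z of cover_center in the frame of box_seat between -0.004 and 0.004 m and angle between cover_center's own z axis and vertical below 0.06 rad and angle between the x axis of cover_center and the x axis of box_seat, either way round below 0.2 rad and linear speed of cover below 0.02 m/s); the robot touches nothing.
It fails at once if the aluminium blanking plate is moved by more than 30 mm (distance of spare_center from where it was at the start of the episode above 0.03 m).
It also fails if it takes over 45 s, if anything falls off the work surface, if the arm or the gripper's body presses on something with over 40 N, if the wrist force passes 120 N, or if a joint passes its speed limit or range.

## Working session

There is one attempt and no reset: what is moved stays moved. The work goes in short steps, Python scripts to look and compute and a tool call to move; the robot and the scene stay as the last step left them, time stands still between calls to the robot, and variables do not carry over. Pictures are saved under pics/ and viewed, and the job is handed in when it is done.

Besides the shell and the picture viewer there is one more tool, called after "Emit:" as name(argument=value, ...) on one line, values as JSON. carry_out: Moves the arm, as the interface text tells. Its arguments: {"type":"object","properties":{"motion":{"type":"array"},"squeeze":{"type":"number"}},"required":["motion"]}

```bash
ls; mkdir -p pics; python3 - <<'E'
from rig import bot, imaging
import cv2
print(bot.read_state())
for n in ("scene","top"):
    im=imaging.snapshot(n); cv2.imwrite(f"pics/{n}0.png",im[:,:,::-1])
    print(n,imaging.get_calibration(n))
    for q in ("cover_center","box_seat","keeper_edge","spare_center"):
        print(q,[(r["at"],round(r["p"],2)) for r in imaging.mark_of(n,q)[:3]])
E
```

```text
pics
{'clock': 0.0, 'q': array([ 9.94195489e-01,  2.59339101e-01,  1.53608889e+00, -2.07901133e-05,
        1.34800624e+00, -2.02770938e-01]), 'qvel': array([-9.49532160e-04, -3.43742833e-04,  1.24989813e-03,  4.84022643e-05,
       -6.64481982e-04, -1.03914021e-03]), 'effort': array([-1.40265212e-03, -4.46029830e+01, -2.90572464e+01, -2.68470967e-04,
        1.16673682e-02,  1.06454344e-06]), 'tool_pos': array([0.20054084, 0.5115961 , 0.24747444]), 'eef_rot': array([ 0.13079391,  0.69503126, -0.13200392,  0.69454983]), 'wrist_force': array([0.08999991, 0.34525265, 0.06640165]), 'torque': array([ 0.01151164, -0.00197346,  0.00192838]), 'finger_gap': 1.0019251416966273}
scene {'fovy': 52.93046938262728, 'cx': 317.61729165303205, 'cy': 242.18607686592247, 'R': array([[ 0.44229168,  0.8967751 ,  0.01313344],
       [ 0.49921549, -0.23399606, -0.83428397],
       [-0.74509192,  0.37555327, -0.55117853]]), 't': array([-0.20753038, -0.18389192,  1.35591679])}
cover_center [([167.1, 286.6], 0.59)]
box_seat [([164.0, 287.9], 0.63)]
keeper_edge [([170.6, 269.4], 0.67)]
spare_center [([425.8, 228.0], 0.95)]
top {'fovy': 43.70832995800066, 'cx': 328.13483220338225, 'cy': 246.39840059455227, 'R': array([[-0.00949572, -0.99993797,  0.005821  ],
       [-0.99764713,  0.00907838, -0.06795427],
       [ 0.06789721, -0.00645258, -0.99767146]]), 't': array([0.00694748, 0.51869968, 1.25169969])}
cover_center [([337.6, 180.8], 0.59)]
box_seat [([481.3, 258.1], 0.55)]
keeper_edge [([468.2, 297.3], 0.69)]
spare_center [([201.9, 268.6], 0.89)]
```

View pics/scene0.png

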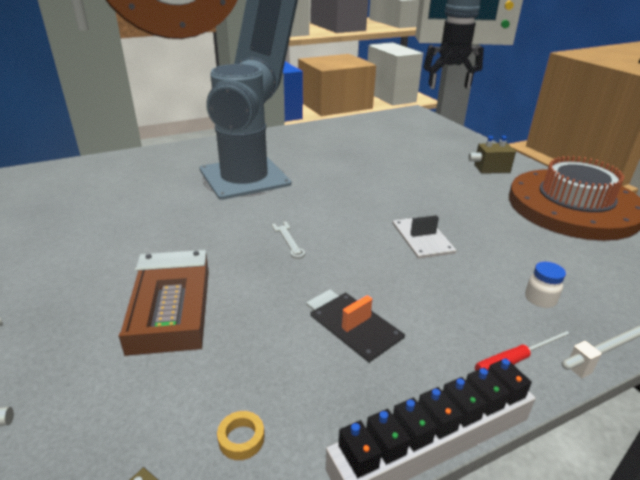

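View pics/top0.png

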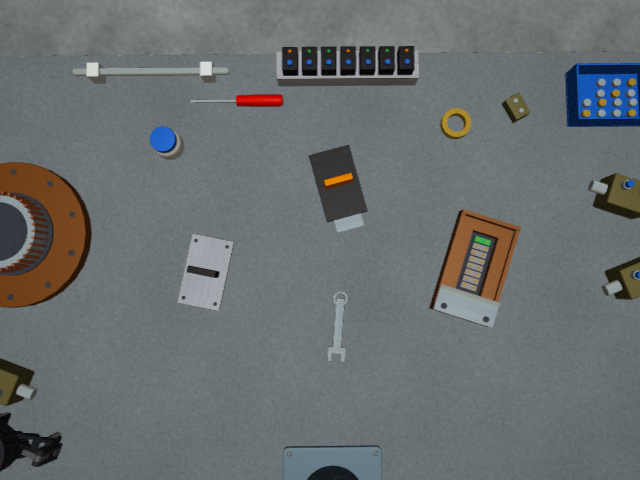

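```bash
cat > h.py <<'E'
from rig import bot, imaging
import cv2, numpy as np
from scipy.spatial.transform import Rotation as Ro
from scipy.optimize import least_squares
def cam(n):
    c=imaging.get_calibration(n); f=240/np.tan(np.radians(c["fovy"])/2)
    return c["R"],c["t"],f,c["cx"],c["cy"]
def proj(n,X):
    R,t,f,cx,cy=cam(n); p=np.atleast_2d(X)@R.T+t
    return np.c_[f*p[:,0]/p[:,2]+cx, f*p[:,1]/p[:,2]+cy]
def unproj(n,uv,z):
    R,t,f,cx,cy=cam(n); d=R.T@np.array([(uv[0]-cx)/f,(uv[1]-cy)/f,1]); o=-R.T@t
    return o+d*(z-o[2])/d[2]
def place(x,y,yaw,P):
    P=np.atleast_2d(np.array(P,float)); c,s=np.cos(yaw),np.sin(yaw)
    return np.c_[x+c*P[:,0]-s*P[:,1], y+s*P[:,0]+c*P[:,1], P[:,2]]
E
python3 - <<'E'
from h import *
for n,x0,y0,w,h in (("top",290,130,100,115),("top",415,195,120,145),("scene",290,270,130,100),("scene",110,240,120,120)):
    im=cv2.imread(f"pics/{n}0.png")[y0:y0+h,x0:x0+w]
    cv2.imwrite(f"pics/z_{n}_{x0}.png",cv2.resize(im,None,fx=4,fy=4,interpolation=cv2.INTER_CUBIC))
for n in("top","scene"):
  print(n,"tcp",proj(n,bot.read_state()["tool_pos"]),"base",proj(n,[0,0,0]))
  imaging.snapshot(n)
  for q in("cover_center","box_seat","keeper_edge"):
    for r in imaging.masks_of(n,q)[:2]:
      m=r["mask"].astype(np.uint8); print(q,r["p"],r["box"],m.sum(),cv2.minAreaRect(np.argwhere(m)[:,::-1].astype(np.float32)))
E
cd pics; python3 -c "
import cv2,numpy as np
a=[cv2.imread(f) for f in ('z_top_290.png','z_top_415.png')]
"
```

```text
top tcp [[ 29.92064037 427.01910071]] base [[331.45622163 494.37377736]]
cover_center 0.86 [339.8, 189.4, 59.7, 88.4] 3280 ((339.7187805175781, 189.04310607910156), (82.90335845947266, 42.11650466918945), 74.57783508300781)
box_seat 0.71 [476.0, 266.5, 86.6, 120.8] 6819 ((475.873046875, 267.4815368652344), (66.58273315429688, 106.80167388916016), 17.020524978637695)
keeper_edge 0.85 [476.2, 269.6, 91.4, 117.3] 6784 ((475.869140625, 267.7690124511719), (66.21040344238281, 105.44535827636719), 17.19854164123535)
scene tcp [[448.96484579  85.28391528]] base [[243.82961243 176.80308132]]
cover_center 0.83 [352.4, 326.2, 94.5, 69.6] 3658 ((355.6639709472656, 319.80328369140625), (96.02767181396484, 52.11101531982422), 39.80556869506836)
box_seat 0.85 [164.8, 303.4, 89.6, 105.5] 7723 ((163.201904296875, 302.47613525390625), (84.92867279052734, 110.96549224853516), 4.573921203613281)
keeper_edge 0.59 [165.1, 305.1, 96.1, 102.5] 7713 ((163.17242431640625, 302.4310607910156), (84.78944396972656, 111.28095245361328), 4.763640880584717)
```

View pics/z_top_290.png

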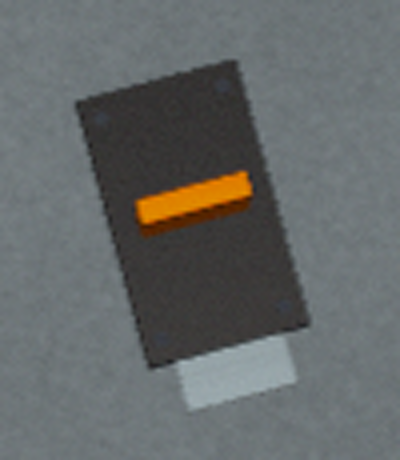

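View pics/z_top_415.png

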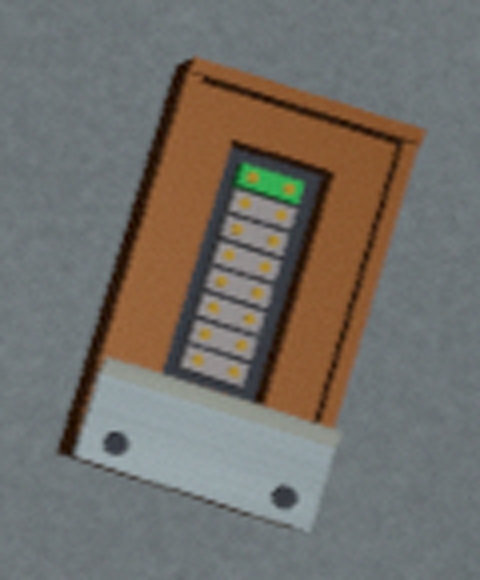

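View pics/z_scene_110.png

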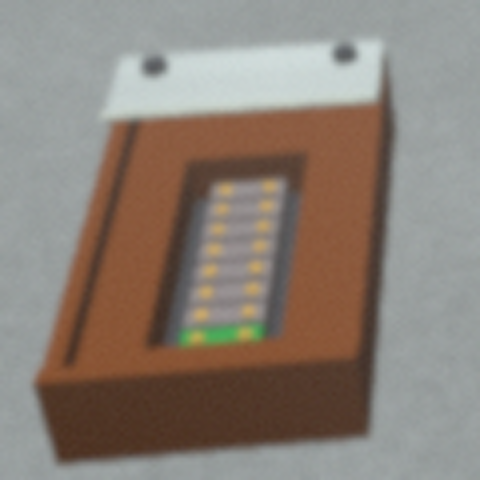

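View pics/z_scene_290.png

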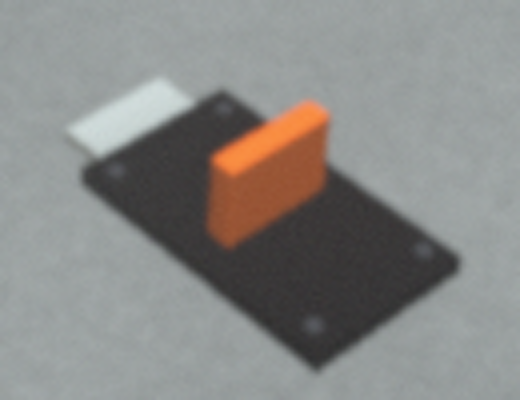

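```bash
cat > fit.py <<'E'
from h import *
def fit(obs,x0,out=True):
    # obs: (cam, zoom x0,y0,u,v, P)
    def r(p): return np.concatenate([proj(c,place(*p,P))[0]-[a+u/4,b+v/4] for c,a,b,u,v,P in obs])
    s=least_squares(r,x0,loss="soft_l1")
    if out: print(s.x[:2].round(4),np.degrees(s.x[2]).round(2)); print(r(s.x).reshape(-1,2).round(1).tolist())
    return s.x
E
python3 - <<'E'
from fit import *
m=lambda *a:np.array(a)/1000
T=lambda u,v,*P:("top",290,130,u,v,m(*P)); S=lambda u,v,*P:("scene",290,270,u,v,m(*P))
t=[T(78,102,75,45,10),T(238,60,75,-45,10),T(308,325,-75,-45,10),T(150,368,-75,45,10),T(190,410,-103,30,6),T(297,382,-103,-30,6),T(136,200,7,30,54),T(248,172,7,-30,54),T(252,192,-7,-30,54),T(141,223,-7,30,54)]
s=[S(82,172,-75,-45,10),S(222,90,-75,45,10),S(460,262,75,45,10),S(317,362,75,-45,10),S(212,155,-7,-30,54),S(330,110,7,30,54)]
print("cover");[fit(o,[.55,0,0]) for o in (t,s,t+s)]
T=lambda u,v,*P:("top",415,195,u,v,m(*P)); S=lambda u,v,*P:("scene",110,240,u,v,m(*P))
t=[T(75,457,-125,63,54),T(310,530,-125,-63,54),T(425,130,93,-63,46),T(197,60,93,63,46),T(107,358,-70,63,60),T(340,430,-70,-63,60)]
s=[S(36,383,93,-63,46),S(362,358,93,63,46),S(58,462,93,-63,0),S(368,436,93,63,0),S(122,57,-125,-63,54),S(384,38,-125,63,54)]
print("box");[fit(o,[.45,-.2,0]) for o in (t,s,t+s)]
# spare
print(unproj("top",[203,272],.054))
E
```

```text
cover
[ 0.6556 -0.021 ] 14.49
[[-0.4, -0.4], [-0.2, -0.5], [0.7, -0.1], [-0.4, -0.1], [-0.3, 0.4], [-0.0, 0.2], [-0.1, -0.2], [-0.2, -0.6], [0.6, 0.9], [0.4, 0.5]]
[ 0.6624 -0.0192] 14.49
[[-1.0, -0.6], [0.1, -0.5], [0.9, -0.7], [-0.0, -0.2], [-0.7, 0.9], [0.5, 1.5]]
[ 0.6576 -0.0199] 14.67
[[-1.1, -1.3], [-0.8, -1.5], [0.2, -1.1], [-0.8, -1.0], [-0.6, -0.5], [-0.4, -0.8], [-0.6, -1.1], [-0.8, -1.6], [0.0, -0.1], [-0.1, -0.4], [-2.5, -2.0], [-1.6, -1.8], [-1.1, -2.4], [-1.8, -2.1], [-2.4, -0.7], [-1.3, -0.0]]
box
[ 0.4838 -0.3113] -18.32
[[-0.2, 0.2], [-0.1, 0.8], [0.1, 0.2], [-0.7, -0.7], [0.2, -0.7], [0.9, 0.2]]
[ 0.4889 -0.3076] -18.35
[[-0.3, 0.0], [-0.9, -0.6], [0.2, 0.7], [0.9, 0.1], [-0.0, -0.4], [0.2, 0.0]]
[ 0.4856 -0.3091] -17.88
[[-0.9, -0.3], [-0.7, -0.2], [-1.2, -1.0], [-2.2, -1.5], [-0.7, -1.3], [0.2, -0.9], [-1.1, -0.8], [-1.9, -1.8], [-0.6, -0.2], [0.0, -1.2], [-1.7, -0.9], [-1.5, -0.7]]
[0.46595445 0.25960227 0.054     ]
```

```bash
cat >> h.py <<'E'
def pose(x,y,z,yaw,tilt=0,flip=1):
    """tool pose; yaw of box/cover x axis (rad); tilt rad tongue-low positive; tool y = flip*coverx"""
    c,s=np.cos(yaw),np.sin(yaw)
    ex=np.array([c,s,0]); ez=np.array([0,0,1.]); ey=np.cross(ez,ex)
    # tongue(-x) end low: +x end up -> rotate about ey by -tilt
    Rt=Ro.from_rotvec(-tilt*ey).as_matrix()
    tx=-ez; ty=flip*ex; tz=np.cross(tx,ty)
    return np.array([x,y,z]), Rt@np.c_[tx,ty,tz]
def delta(p,R,n=None):
    s=bot.read_state(); R0=Ro.from_quat(s["eef_rot"]).as_matrix()
    d=R0.T@(p-s["tool_pos"]); r=Ro.from_matrix(R0.T@R).as_rotvec(degrees=True)
    k=n or int(np.ceil(max(np.linalg.norm(d)/.06,np.linalg.norm(r)/10)))
    print("rows",k,"each rot",(r/10/k).round(3),"shift",(d/.08/k).round(3),"total mm",(d*1000).round(1),"deg",r.round(1))
E
python3 - <<'E'
from h import *
s=bot.read_state(); print(Ro.from_quat(s["eef_rot"]).as_matrix().round(3), bot.nose_length)
for f in(1,-1):
  delta(*pose(.657,-.020,.16,np.radians(14.5),0,f))
E
```

```text
[[ 0.     0.365  0.931]
 [ 0.     0.931 -0.365]
 [-1.     0.     0.   ]] 0.017
rows 12 each rot [ 0.451  0.    -0.   ] shift [ 0.092 -0.342  0.645] total mm [  88.3 -328.8  618.9] deg [54.1  0.  -0. ]
rows 13 each rot [-0.969  0.     0.   ] shift [ 0.085 -0.316  0.595] total mm [  88.3 -328.8  618.9] deg [-125.9    0.     0. ]
```

Emit:
carry_out(motion=[[0,0,0,0.05,-0.34,0.645,-1],[0,0,0,0.05,-0.34,0.645,-1],[0,0,0,0.05,-0.34,0.645,-1],[0,0,0,0.05,-0.34,0.645,-1],[0,0,0,0.05,-0.34,0.645,-1]], squeeze=60)

```text
clock: 1.52
tool_pos: [0.395, 0.2897, 0.2285]
eef_rot: [0.129, 0.695, -0.127, 0.696]
wrist_force: [0.7, 1.0, 0.4]
finger_gap: 1.0
```

Emit:
carry_out(motion=[[0,0,0,0.05,-0.34,0.645,-1],[0,0,0,0.05,-0.34,0.645,-1],[0,0,0,0.05,-0.34,0.645,-1],[0,0,0,0.05,-0.34,0.645,-1],[0,0,0,0.05,-0.34,0.645,-1]])

```text
clock: 2.15
tool_pos: [0.5937, 0.0626, 0.2089]
eef_rot: [0.13, 0.693, -0.126, 0.697]
wrist_force: [0.8, 0.2, 0.7]
finger_gap: 0.996
```

Emit:
carry_out(motion=[[0.9,0,0,0,0,0,-1],[0.9,0,0,0,0,0,-1],[0.9,0,0,0,0,0,-1],[0.9,0,0,0,0,0,-1],[0.9,0,0,0,0,0,-1]])

```text
clock: 2.78
tool_pos: [0.5969, 0.0565, 0.207]
eef_rot: [0.397, 0.586, -0.392, 0.588]
wrist_force: [0.6, 0.4, -0.8]
finger_gap: 1.0
```

```bash
python3 - <<'E'
from h import *
s=bot.read_state(); print(s["clock"],s["q"].round(2),s["tool_pos"],s["wrist_force"])
delta(*pose(.657,-.020,.12,np.radians(14.5)))
im=imaging.snapshot("top"); cv2.imwrite("pics/t1.png",im[:,:,::-1])
im=imaging.snapshot("scene"); cv2.imwrite("pics/s1.png",im[:,:,::-1])
for n in("top","scene"): print(n,proj(n,s["tool_pos"]), proj(n,s["tool_pos"]-[0,0,.017]))
E
```

```text
2.775 [-0.09  0.37  1.48  0.    1.29 -0.48] [0.59692776 0.05648776 0.20697511] [ 0.55083579  0.43484676 -0.76383637]
rows 3 each rot [ 0.258 -0.004 -0.012] shift [0.362 0.109 0.39 ] total mm [87.  26.1 93.7] deg [ 7.7 -0.1 -0.4]
top [[298.36270318 196.57131987]] [[298.7670565  197.96506943]]
scene [[382.34258063 199.89036345]] [[381.47976252 208.63050964]]
```

Emit:
carry_out(motion=[[0.4,0,0,0.36,0.1,0.41,-1],[0.4,0,0,0.36,0.1,0.39,-1],[0,0,0,0.36,0.05,0.37,-1],[0,0,0,0,0,0,-1]])

```text
clock: 3.38
tool_pos: [0.6487, -0.0262, 0.1195]
eef_rot: [0.432, 0.56, -0.426, 0.563]
wrist_force: [-0.1, 1.0, -0.4]
finger_gap: 1.003
```

```bash
python3 - <<'E'
from h import *
s=bot.read_state(); print(s["clock"],s["q"].round(2),s["tool_pos"],s["wrist_force"])
delta(*pose(.657,-.020,.12,np.radians(14.5)))
for n in("top","scene"):
  im=imaging.snapshot(n)[:,:,::-1]; u,v=proj(n,s["tool_pos"])[0].astype(int); print(n,u,v,proj(n,s["tool_pos"]-[0,0,.017]))
  cv2.imwrite(f"pics/{n}2.png",cv2.resize(im[v-75:v+75,u-75:u+75],None,fx=4,fy=4))
E
```

```text
3.375 [-0.22  0.53  1.45  0.01  1.15 -0.48] [ 0.64868253 -0.02619057  0.11949415] [-0.13831127  1.01535346 -0.40150745]
rows 1 each rot [ 0.072 -0.012 -0.055] shift [-0.005  0.121 -0.047] total mm [-0.4  9.7 -3.8] deg [ 0.7 -0.1 -0.5]
top 342 176 [[341.95783903 178.38998699]]
scene 352 270 [[351.8409036  278.39735141]]
```

View pics/top2.png

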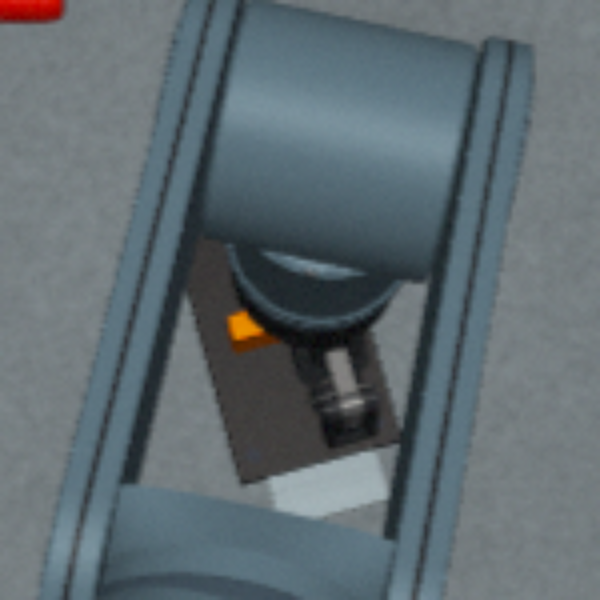

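View pics/scene2.png

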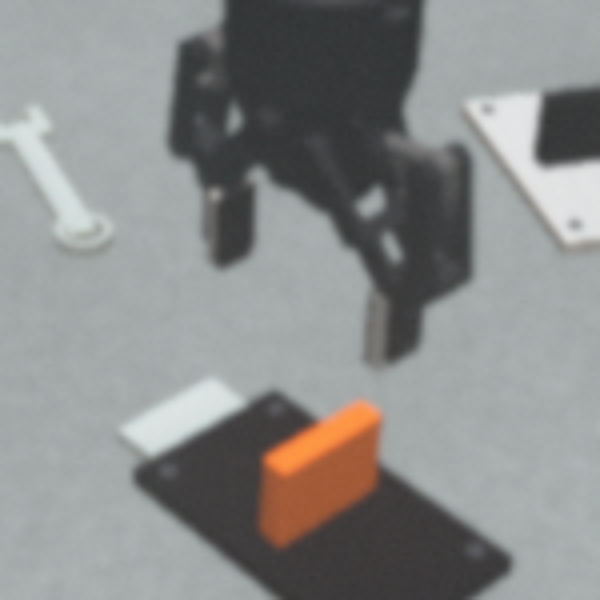

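Emit:
carry_out(motion=[[0.07,0,0,0.25,0.15,-0.05,-1],[0,0,0,0.25,0,0,-1],[0,0,0,0.25,0,0,-0.5],[0,0,0,0.15,0,0,-0.3],[0,0,0,0,0,0,-0.3]])

```text
clock: 4.1
tool_pos: [0.6646, -0.0104, 0.0504]
eef_rot: [0.436, 0.556, -0.425, 0.565]
wrist_force: [-0.9, -0.4, -0.1]
finger_gap: 0.65
```

```bash
python3 - <<'E'
from h import *
s=bot.read_state(); print(s["clock"],s["q"].round(2),s["tool_pos"],s["wrist_force"],s["finger_gap"])
delta(*pose(.659,-.020,.035,np.radians(14.5)))
for n in("top","scene"):
  im=imaging.snapshot(n)[:,:,::-1]; u,v=proj(n,s["tool_pos"])[0].astype(int); print(n,u,v,proj(n,s["tool_pos"]-[0,0,.017]))
  cv2.imwrite(f"pics/{n}3.png",cv2.resize(im[v-75:v+75,u-75:u+75],None,fx=4,fy=4))
E
```

```text
4.1 [-0.19  0.62  1.48  0.01  1.02 -0.45] [ 0.66461244 -0.01039246  0.05038542] [-0.88329686 -0.35772585 -0.12505776] 0.6498649679227909
rows 1 each rot [ 0.044  0.003 -0.119] shift [ 0.19  -0.103  0.098] total mm [15.2 -8.2  7.8] deg [ 0.4  0.  -1.2]
top 333 175 [[333.44959779 176.91929519]]
scene 362 305 [[362.20417305 312.60868331]]
```

View pics/scene3.png

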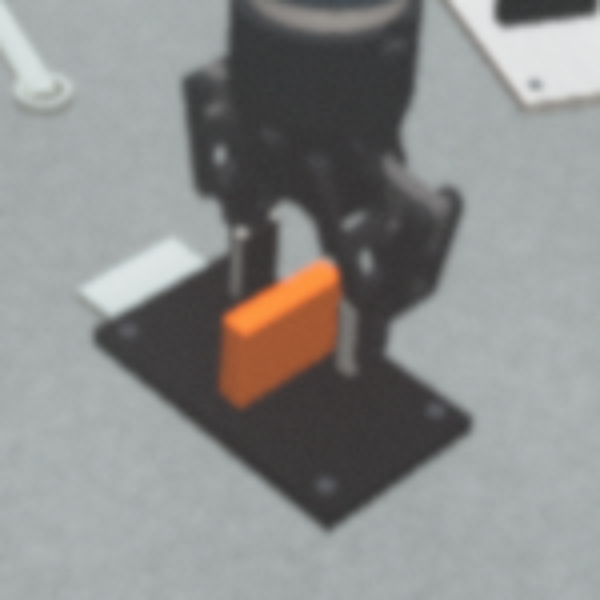

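Emit:
carry_out(motion=[[0.04,0,-0.1,0,-0.1,0.1,-0.3],[0,0,0,0.18,0,0,-0.3],[0,0,0,0,0,0,-0.3]])

```text
clock: 4.58
tool_pos: [0.6605, -0.0219, 0.0382]
eef_rot: [0.434, 0.557, -0.432, 0.561]
wrist_force: [-0.5, 0.9, -0.7]
finger_gap: 0.65
```

```bash
python3 - <<'E'
from h import *
s=bot.read_state(); print(s["clock"],s["tool_pos"],s["wrist_force"],s["finger_gap"])
delta(*pose(.659,-.020,.035,np.radians(14.5)))
E
```

```text
4.575 [ 0.66050675 -0.02193453  0.03820563] [-0.47030278  0.86948572 -0.66403255] 0.6499095202446115
rows 1 each rot [-0.003  0.018 -0.04 ] shift [ 0.04  -0.012 -0.028] total mm [ 3.2 -1.  -2.3] deg [-0.   0.2 -0.4]
```

Close.

Emit:
carry_out(motion=[[0,0,-0.04,0.03,0,-0.02,0],[0,0,0,0,0,0,0.5],[0,0,0,0,0,0,1],[0,0,0,0,0,0,1],[0,0,0,0,0,0,1]], squeeze=60)

```text
clock: 5.2
tool_pos: [0.6604, -0.0204, 0.0359]
eef_rot: [0.432, 0.558, -0.434, 0.56]
wrist_force: [0.4, 0.1, -0.3]
finger_gap: 0.154
```

Emit:
carry_out(motion=[[0,0,0,0,0,0,1],[0,0,0,0,0,0,1],[0,0,0,-0.3,0,0,1],[0,0,0,-0.3,0,0,1],[0,0,0,-0.3,0,0,1]], squeeze=80)

```text
clock: 5.82
tool_pos: [0.6567, -0.0194, 0.1044]
eef_rot: [0.431, 0.561, -0.436, 0.556]
wrist_force: [0.5, -0.6, -3.4]
finger_gap: 0.152
```

```bash
python3 - <<'E'
from h import *
s=bot.read_state(); print(s["clock"],s["tool_pos"],s["wrist_force"],s["finger_gap"],s["q"].round(2))
print(Ro.from_quat(s["eef_rot"]).as_matrix().round(3))
for n in("top","scene"):
  im=imaging.snapshot(n)[:,:,::-1]; u,v=proj(n,s["tool_pos"])[0].astype(int); print(n,u,v)
  cv2.imwrite(f"pics/{n}4.png",cv2.resize(im[v-75:v+75,u-75:u+75],None,fx=4,fy=4))
E
```

```text
5.825 [ 0.65671995 -0.01937397  0.10443333] [ 0.45065862 -0.63628517 -3.4032078 ] 0.15187272241660482 [-0.2   0.57  1.43 -0.    1.16 -0.45]
[[-0.01   0.968  0.25 ]
 [-0.001  0.25  -0.968]
 [-1.    -0.01  -0.002]]
top 338 174
scene 357 279
```

View pics/scene4.png

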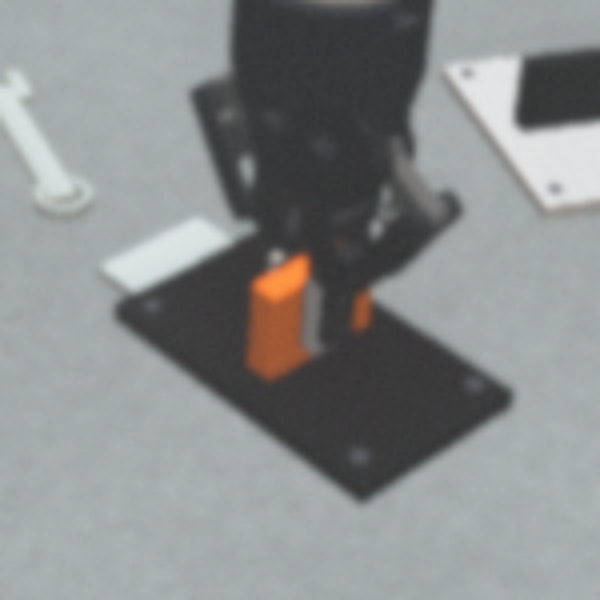

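View pics/top4.png

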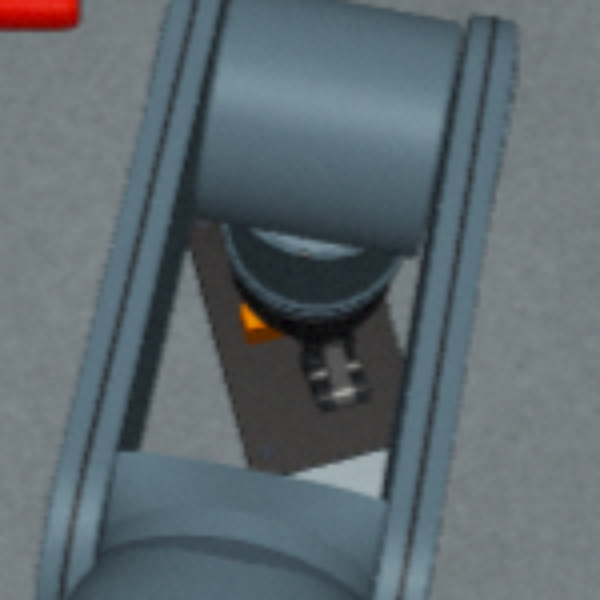

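```bash
python3 - <<'E'
from fit import *
def S(u,v,*P):
    P=np.array(P)/1000; P[2]+=0.0685
    return ("scene",357-75,279-75,u,v,P)
s=[S(114,308,-75,-45,10),S(512,392,75,45,10),S(362,490,75,-45,10),S(250,284,-7,-30,54),S(248,362,-7,-30,10),S(270,380,7,-30,10),S(271,300,7,-30,54),S(102,267,-103,-30,6),S(202,217,-103,30,6)]
x=fit(s,[.65,0,.25])
st=bot.read_state(); d=x[:2]-st["tool_pos"][:2]; y=x[2]; print("offset in cover axes",np.cos(y)*d[0]+np.sin(y)*d[1],-np.sin(y)*d[0]+np.cos(y)*d[1])
E
```

```text
[ 0.6568 -0.0149] 13.78
[[0.2, -1.3], [0.7, -0.0], [-0.3, -0.5], [0.1, -0.4], [-0.5, 1.1], [-0.3, 0.9], [0.8, -0.2], [-0.2, -0.0], [-0.3, 0.4]]
offset in cover axes -0.0011335434778480433 0.005349872747672673
```

```bash
cat >> h.py <<'E'
BOX=np.array([.4865,-.309]); BYAW=np.radians(-18.1); TO=.0039; YO=-.002
def tgt(rx,rz,deg,ry=0):
    c,s=np.cos(BYAW),np.sin(BYAW); th=np.radians(deg)
    X=rx-TO*np.sin(th); Z=.062+rz+TO*np.cos(th); Y=YO+ry
    return pose(BOX[0]+c*X-s*Y, BOX[1]+s*X+c*Y, Z, BYAW, th)
def inbox():
    s=bot.read_state(); R=Ro.from_quat(s["eef_rot"]).as_matrix(); c,sn=np.cos(BYAW),np.sin(BYAW)
    B=np.array([[c,-sn,0],[sn,c,0],[0,0,1]]); p=s["tool_pos"]+R[:,0]*TO
    p=B.T@(p-[*BOX,.062]); p[1]-=YO; M=B.T@R
    print("clk",round(s["clock"],2),"ref in box mm",(p*1000).round(1),"tilt deg",np.degrees(np.arctan2(M[2,1],M[0,1])).round(1),"yaw",np.degrees(np.arctan2(M[1,1],M[0,1])).round(1),"roll",np.degrees(np.arcsin(M[2,2])).round(1),"F",(B.T@s["wrist_force"]).round(1),"gap",s["finger_gap"].round(3))
E
python3 - <<'E'
from h import *
inbox(); delta(*tgt(.03,.10,0)); delta(*tgt(.03,.10,15))
E
```

```text
Traceback (most recent call last):
  File "h.py", line 39, in inbox
    print("clk",round(s["clock"],2),"ref in box mm",(p*1000).round(1),"tilt deg",np.degrees(np.arctan2(M[2,1],M[0,1])).round(1),"yaw",np.degrees(np.arctan2(M[1,1],M[0,1])).round(1),"roll",np.degrees(np.arcsin(M[2,2])).round(1),"F",(B.T@s["wrist_force"]).round(1),"gap",s["finger_gap"].round(3))
                                                                                                                                                                                                                                                                             ^^^^^^^^^^^^^^^^^^^^^
AttributeError: 'float' object has no attribute 'round'
```

```bash
sed -i 's/s\["finger_gap"\].round(3)/round(s["finger_gap"],3)/' h.py
python3 - <<'E'
from h import *
inbox(); delta(*tgt(.03,.10,0)); delta(*tgt(.03,.10,15))
E
```

```text
clk 5.92 ref in box mm [ 74.2 330.5  41.4] tilt deg -0.2 yaw 32.6 roll 0.1 F [ 1.4  0.3 -3.1] gap 0.152
rows 6 each rot [0.543 0.002 0.003] shift [-0.12  -0.449  0.531] total mm [ -57.5 -215.4  254.9] deg [32.6  0.1  0.2]
rows 6 each rot [ 0.54  -0.069  0.246] shift [-0.12 -0.45  0.53] total mm [ -57.4 -216.2  254.3] deg [32.4 -4.1 14.8]
```

Emit:
carry_out(motion=[[0,0,0,-0.3,-0.2,0.25,1],[0,0,0,-0.3,-0.4,0.5,1],[0,0,0,-0.2,-0.5,0.58,1],[0,0,0,-0.1,-0.5,0.58,1],[0,0,0,0,-0.5,0.58,1]])

```text
clock: 6.55
tool_pos: [0.5435, -0.2549, 0.1742]
eef_rot: [0.429, 0.564, -0.432, 0.558]
wrist_force: [0.5, -1.5, -4.2]
finger_gap: 0.155
```

Emit:
carry_out(motion=[[0.6,0,0,0,-0.2,0.25,1],[0.7,0,0,0,-0.1,0.1,1],[0.7,0,0,0,0,0,1],[0.7,0,0,0,0,0,1],[0.3,0,0,0,0,0,1]])

```text
clock: 7.18
tool_pos: [0.5195, -0.2924, 0.1659]
eef_rot: [-0.563, -0.429, 0.571, -0.417]
wrist_force: [-0.2, -0.7, -3.5]
finger_gap: 0.155
```

```bash
python3 - <<'E'
from h import *
inbox(); delta(*tgt(.03,.07,0)); delta(*tgt(.03,.07,15))
E
```

```text
clk 7.17 ref in box mm [ 26.2  28.  100. ] tilt deg -1.2 yaw 1.6 roll -0.1 F [ 0.  -0.7 -3.5] gap 0.155
rows 1 each rot [ 0.158 -0.009  0.122] shift [0.373 0.045 0.352] total mm [29.9  3.6 28.1] deg [ 1.6 -0.1  1.2]
rows 2 each rot [ 0.078 -0.015  0.811] shift [0.188 0.016 0.176] total mm [30.   2.6 28.1] deg [ 1.6 -0.3 16.2]
```

Stay high while tilting.

Emit:
carry_out(motion=[[0.16,0,0.4,0,0.05,0.2,1],[0,0,0.6,0,0,0.15,1],[0,0,0.6,0,0,0,1],[0,0,0,0,0,0,1]])

```text
clock: 7.68
tool_pos: [0.5121, -0.3184, 0.1581]
eef_rot: [0.623, 0.34, -0.514, 0.482]
wrist_force: [0.7, -0.4, -3.0]
finger_gap: 0.153
```

```bash
python3 - <<'E'
from h import *
inbox(); delta(*tgt(.03,.05,15))
s=bot.read_state()
for n in("top","scene"):
  im=imaging.snapshot(n)[:,:,::-1]; u,v=proj(n,s["tool_pos"])[0].astype(int); v+=30; print(n,u,v)
  cv2.imwrite(f"pics/{n}5.png",cv2.resize(im[v-75:v+75,u-75:u+75],None,fx=4,fy=4))
E
```

```text
clk 7.67 ref in box mm [28.2  1.1 92.4] tilt deg 14.6 yaw -0.2 roll -0.4 F [ 0.8 -0.1 -3. ] gap 0.153
rows 1 each rot [-0.024 -0.034  0.044] shift [ 0.518 -0.112  0.017] total mm [41.4 -8.9  1.3] deg [-0.2 -0.3  0.4]
top 498 273
scene 151 281
```

View pics/scene5.png

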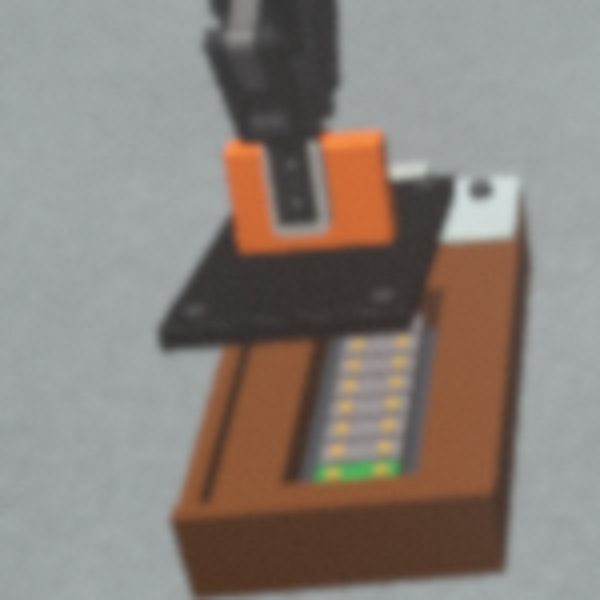

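View pics/top5.png

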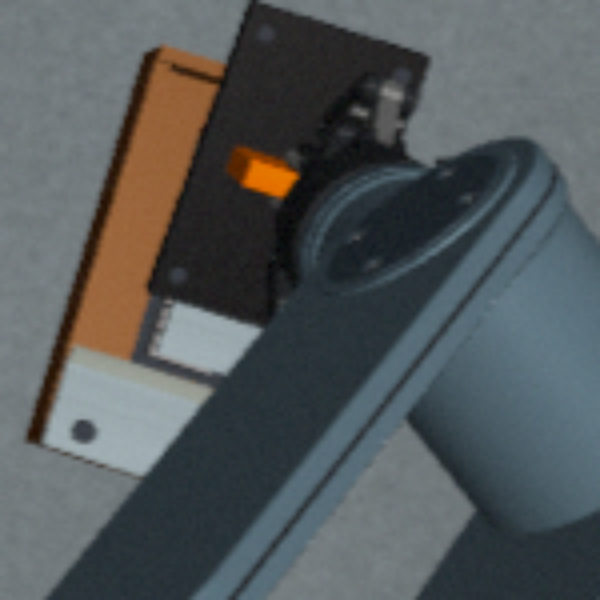

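```bash
python3 - <<'E'
from fit import *
st=bot.read_state(); R=Ro.from_quat(st["eef_rot"]).as_matrix(); p0=st["tool_pos"]
# cover frame from tool: ex=ty, ez=-tx, ey=ez x ex
C=np.c_[R[:,1],np.cross(-R[:,0],R[:,1]),-R[:,0]]
def obsS(u,v,*P): return ("scene",151-75,281-75,u,v,np.array(P)/1000)
def obsT(u,v,*P): return ("top",498-75,273-75,u,v,np.array(P)/1000)
# P relative to underside centre; ref +32, tcp +35.9 
s=[obsS(160,328,75,-45,10),obsS(404,318,75,45,10),obsS(453,178,-75,45,10),obsS(238,252,7,-30,10),obsS(394,240,7,30,10),obsS(387,135,7,30,54),obsS(226,148,7,-30,54)]
t=[obsT(250,2,75,45,10),obsT(430,57,75,-45,10),obsT(150,290,-75,45,10),obsT(152,353,-103,30,6),obsT(237,150,7,30,54),obsT(232,172,-7,30,54)]
for name,o in(("s",s),("t",t)):
  def r(q): 
    # q: cover-frame offset x,y + yaw
    Ry=Ro.from_rotvec([0,0,q[2]]).as_matrix()
    return np.concatenate([proj(c,p0+C@(Ry@(P)-[0,0,.0359]+[q[0],q[1],0]))[0]-[a+u/4,b+v/4] for c,a,b,u,v,P in o])
  z=least_squares(r,[0,0,0]); print(name,(z.x[:2]*1000).round(1),np.degrees(z.x[2]).round(1),r(z.x).reshape(-1,2).round(1).tolist())
E
```

```text
s [2.  5.4] -0.5 [[-1.3, 0.0], [1.4, -2.3], [1.3, -1.3], [0.5, 0.7], [0.4, 0.9], [-1.4, 1.1], [-0.8, 0.5]]
t [-3.3  3.5] 0.2 [[-0.7, -1.4], [-0.6, -1.1], [-1.9, -0.4], [-0.2, -1.0], [2.3, 1.1], [1.0, 2.7]]
```

```bash
sed -i 's/YO=-.002/YO=-.005/' h.py
python3 - <<'E'
from h import *
inbox(); delta(*tgt(.032,.045,15)); delta(*tgt(.032,.029,15))
E
```

```text
clk 7.78 ref in box mm [30.4  3.5 93.6] tilt deg 14.7 yaw -0.2 roll -0.3 F [ 0.9  0.3 -3.5] gap 0.155
rows 1 each rot [-0.017 -0.027  0.035] shift [ 0.592 -0.134  0.046] total mm [ 47.4 -10.7   3.7] deg [-0.2 -0.3  0.3]
rows 2 each rot [-0.008 -0.014  0.017] shift [ 0.393 -0.092  0.024] total mm [ 62.9 -14.8   3.8] deg [-0.2 -0.3  0.3]
```

Emit:
carry_out(motion=[[-0.02,-0.03,0.03,0.2,-0.045,0.04,1],[0,0,0,0.2,-0.045,0,1],[0,0,0,0.2,-0.045,0,1],[0,0,0,0,0,0,1]])

```text
clock: 8.28
tool_pos: [0.5174, -0.3237, 0.1077]
eef_rot: [0.62, 0.339, -0.514, 0.486]
wrist_force: [0.2, 0.2, -3.6]
finger_gap: 0.149
```

```bash
python3 - <<'E'
from h import *
inbox(); delta(*tgt(.032,.029,15),n=3)
s=bot.read_state()
for n in("top","scene"):
  im=imaging.snapshot(n)[:,:,::-1]; u,v=proj(n,s["tool_pos"])[0].astype(int); v+=20; print(n,u,v)
  cv2.imwrite(f"pics/{n}6.png",cv2.resize(im[v-75:v+75,u-75:u+75],None,fx=4,fy=4))
E
```

```text
clk 8.28 ref in box mm [34.9  0.6 41.9] tilt deg 14.8 yaw 0.2 roll 0.0 F [ 0.1  0.2 -3.6] gap 0.149
rows 3 each rot [0.006 0.    0.007] shift [ 0.049 -0.026  0.002] total mm [11.7 -6.1  0.6] deg [0.2 0.  0.2]
top 493 262
scene 154 299
```

View pics/scene6.png

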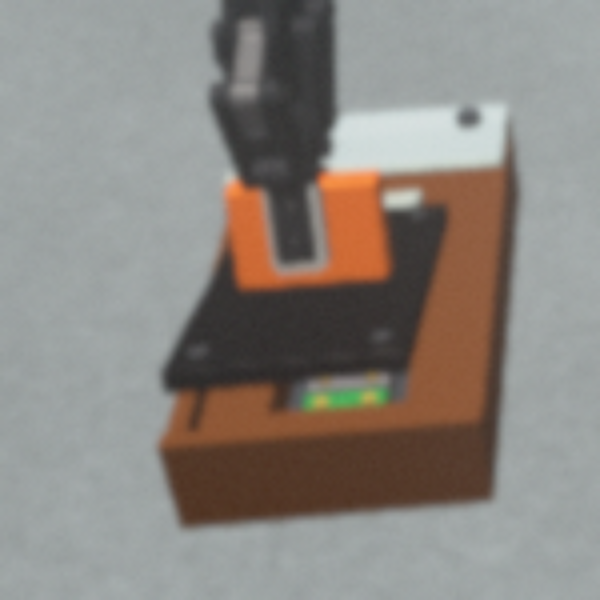

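View pics/top6.png

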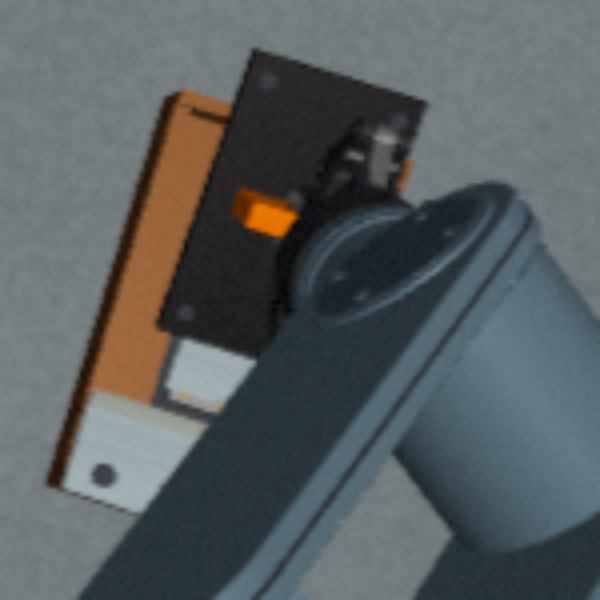

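Emit:
carry_out(motion=[[0,0,0.02,0.07,-0.04,0,1],[0,0,0,0.06,-0.03,0,1],[0,0,0,0,0,0,1]])

```text
clock: 8.75
tool_pos: [0.516, -0.3244, 0.0987]
eef_rot: [0.621, 0.335, -0.512, 0.489]
wrist_force: [0.8, -0.2, -3.9]
finger_gap: 0.154
```

```bash
cat > look.py <<'E'
from fit import *
import sys
k=sys.argv[1]
inbox(); s=bot.read_state(); 
for n in("top","scene"):
  im=imaging.snapshot(n)[:,:,::-1]; u,v=proj(n,[*BOX,.06])[0].astype(int); v+=5; print(n,u,v)
  cv2.imwrite(f"pics/{n}{k}.png",cv2.resize(im[v-75:v+75,u-75:u+75],None,fx=4,fy=4))
E
python3 look.py 7; python3 -c "
from h import *
delta(*tgt(.0,.028,15),n=3)"
```

```text
clk 8.75 ref in box mm [33.8 -0.5 33. ] tilt deg 15.3 yaw 0.2 roll 0.2 F [ 0.8  0.1 -3.9] gap 0.154
top 480 264
scene 164 293
rows 3 each rot [ 0.007  0.006 -0.012] shift [-0.016 -0.143 -0.003] total mm [ -3.8 -34.4  -0.8] deg [ 0.2  0.2 -0.4]
```

View pics/scene7.png

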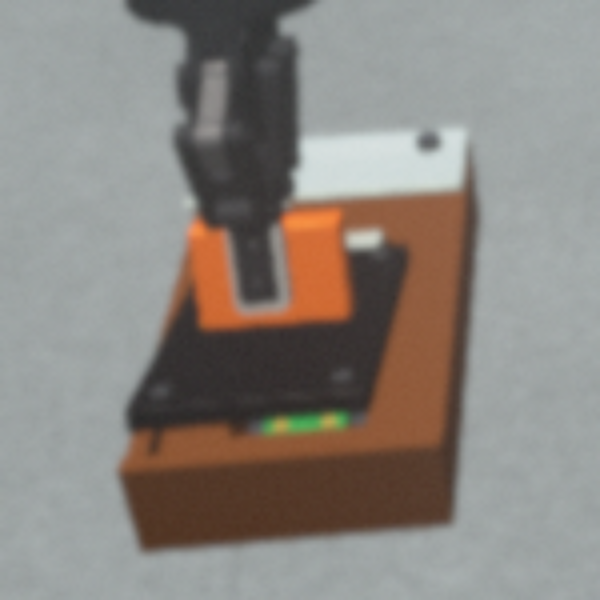

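View pics/top7.png

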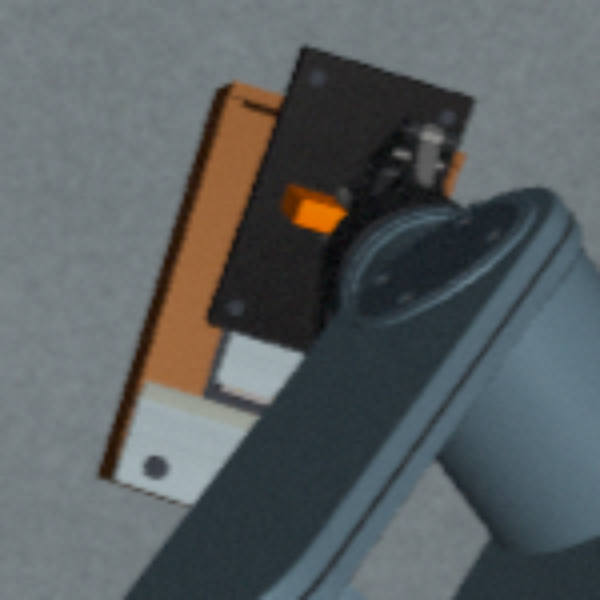

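Emit:
carry_out(motion=[[0,0,0,-0.01,-0.14,-0.01,1],[0,0,0,-0.01,-0.14,-0.01,1],[0,0,0,0,0,0,1]])

```text
clock: 9.22
tool_pos: [0.4941, -0.3155, 0.0948]
eef_rot: [0.621, 0.335, -0.512, 0.49]
wrist_force: [0.5, 0.3, -3.1]
finger_gap: 0.15
```

```bash
python3 look.py 8; python3 -c "
from h import *
delta(*tgt(.0,.028,15),n=1)"
```

```text
clk 9.22 ref in box mm [10.3  1.1 29. ] tilt deg 15.4 yaw 0.2 roll 0.2 F [ 0.3  0.4 -3.1] gap 0.15
top 480 264
scene 164 293
rows 1 each rot [ 0.022  0.023 -0.045] shift [-0.02  -0.144  0.007] total mm [ -1.6 -11.5   0.6] deg [ 0.2  0.2 -0.4]
```

View pics/scene8.png

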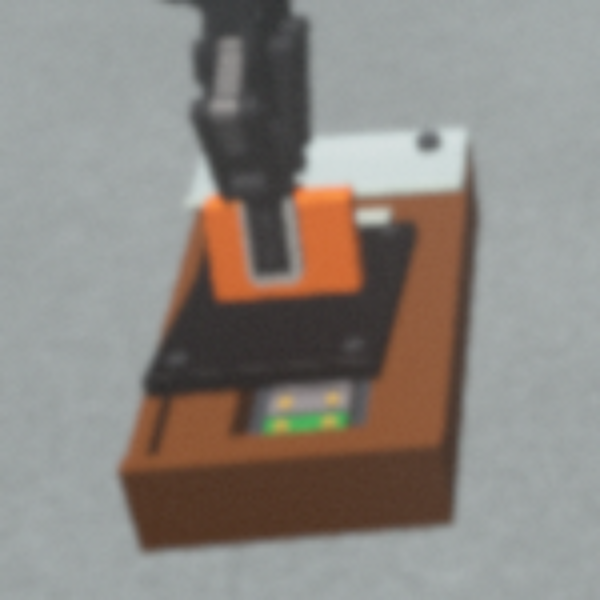

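View pics/top8.png

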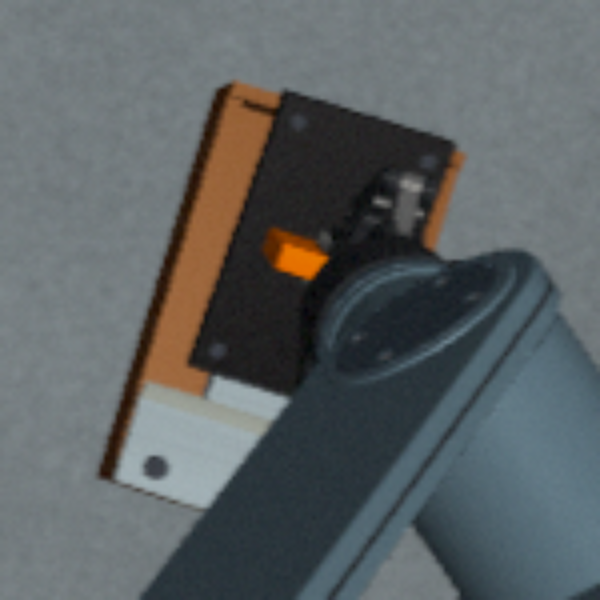

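Emit:
carry_out(motion=[[0,0,0,-0.01,-0.14,0,1],[0,0,0,0,0,0,1]])

```text
clock: 9.57
tool_pos: [0.4842, -0.313, 0.0931]
eef_rot: [0.621, 0.334, -0.512, 0.49]
wrist_force: [-0.3, 0.1, -2.5]
finger_gap: 0.148
```

```bash
python3 -c "
from h import *
inbox();delta(*tgt(-.001,.0195,10),n=1);delta(*tgt(-.001,.010,5),n=1);delta(*tgt(-.001,.001,0),n=1)"
```

```text
clk 9.57 ref in box mm [ 0.1  0.5 27.3] tilt deg 15.5 yaw 0.2 roll 0.3 F [-0.4  0.  -2.5] gap 0.148
rows 1 each rot [ 0.023  0.025 -0.547] shift [ 0.091 -0.035  0.006] total mm [ 7.3 -2.8  0.5] deg [ 0.2  0.2 -5.5]
rows 1 each rot [ 0.022  0.026 -1.047] shift [ 0.206 -0.062  0.005] total mm [16.5 -5.   0.4] deg [  0.2   0.3 -10.5]
rows 1 each rot [ 0.02   0.027 -1.547] shift [ 0.316 -0.088  0.005] total mm [25.2 -7.   0.4] deg [  0.2   0.3 -15.5]
```

Emit:
carry_out(motion=[[0,0,-0.27,0.04,-0.02,0,1],[0,0,-0.27,0.045,-0.02,0,1],[0,0,0,0,0,0,1]])

```text
clock: 9.95
tool_pos: [0.4829, -0.3131, 0.086]
eef_rot: [0.604, 0.363, -0.535, 0.465]
wrist_force: [-0.1, -0.3, -3.3]
finger_gap: 0.154
```

```bash
python3 -c "
from h import *
inbox();delta(*tgt(-.001,.010,5),n=1);delta(*tgt(-.001,.001,0),n=1)"
```

```text
clk 9.95 ref in box mm [-1.5 -0.  20.1] tilt deg 10.0 yaw 0.2 roll 0.3 F [ 0.  -0.3 -3.3] gap 0.154
rows 1 each rot [ 0.015  0.031 -0.502] shift [ 0.126 -0.012 -0.001] total mm [10.1 -1.  -0.1] deg [ 0.1  0.3 -5. ]
rows 1 each rot [ 0.014  0.032 -1.002] shift [ 0.237 -0.027 -0.002] total mm [19.  -2.2 -0.1] deg [  0.1   0.3 -10. ]
```

Emit:
carry_out(motion=[[0,0,-0.25,0.06,-0.005,0,1],[0,0.02,-0.25,0.06,-0.005,0,1],[0,0,0,0,0,0,1]])

```text
clock: 10.32
tool_pos: [0.4839, -0.3133, 0.0764]
eef_rot: [0.589, 0.389, -0.553, 0.441]
wrist_force: [-0.2, 0.6, -2.2]
finger_gap: 0.149
```

```bash
python3 look.py 9; python3 -c "
from h import *
delta(*tgt(-.001,.001,0),n=1)"
```

```text
clk 10.32 ref in box mm [-0.8  0.1 10.5] tilt deg 5.1 yaw 0.1 roll 0.1 F [-0.4  0.5 -2.2] gap 0.149
top 480 264
scene 164 293
rows 1 each rot [ 0.012  0.01  -0.512] shift [ 0.121 -0.003  0.002] total mm [ 9.7 -0.2  0.2] deg [ 0.1  0.1 -5.1]
```

View pics/scene9.png

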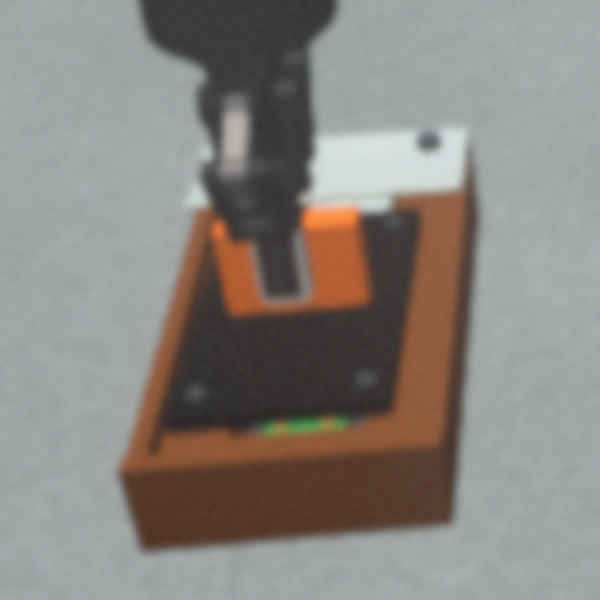

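View pics/top9.png

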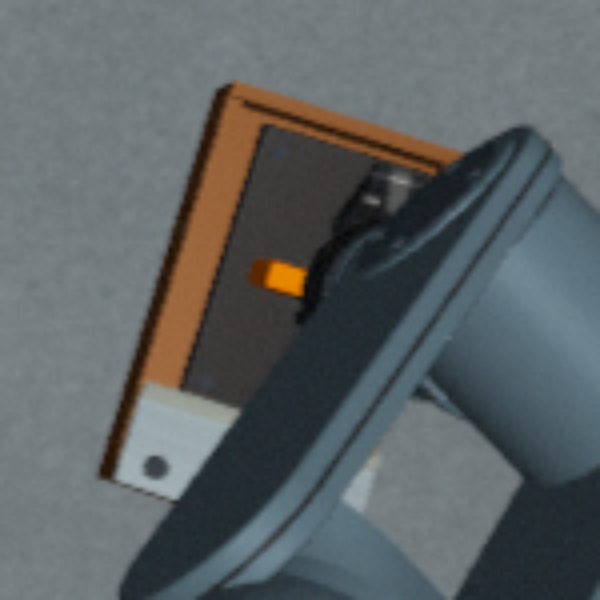

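Emit:
carry_out(motion=[[0,0,-0.25,0.06,0,0,1],[0,0.01,-0.25,0.06,0,0,1],[0,0,0,0,0,0,1]])

```text
clock: 10.8
tool_pos: [0.4836, -0.3131, 0.0677]
eef_rot: [0.573, 0.414, -0.571, 0.417]
wrist_force: [0.4, -0.4, -4.1]
finger_gap: 0.154
```

```bash
python3 -c "
from h import *
inbox();delta(*tgt(-.001,.0,0),n=1)"
```

```text
clk 10.8 ref in box mm [-1.5  0.2  1.8] tilt deg 0.2 yaw 0.1 roll -0.0 F [ 0.5 -0.2 -4.1] gap 0.154
rows 1 each rot [ 0.009 -0.001 -0.024] shift [0.022 0.006 0.003] total mm [1.8 0.5 0.2] deg [ 0.1 -0.  -0.2]
```

Emit:
carry_out(motion=[[0,0,-0.02,0.02,0,0,1],[0,0,0,0,0,0,1],[0,0,0,0,0,0,0.5],[0,0,0,0,0,0,0],[0,0,0,0,0,0,0]])

```text
clock: 11.42
tool_pos: [0.484, -0.3138, 0.0683]
eef_rot: [0.573, 0.413, -0.571, 0.418]
wrist_force: [0.3, 0.3, -0.2]
finger_gap: 0.501
```

Emit:
carry_out(motion=[[0,0,0,0,0,0,0],[0,0,0,-0.2,0,0,0],[0,0,0,-0.5,0,0,0],[0,0,0,-0.6,0,0,0],[0,0,0,-0.5,0,0,0]])

```text
clock: 12.05
tool_pos: [0.482, -0.3121, 0.2162]
eef_rot: [0.573, 0.415, -0.572, 0.416]
wrist_force: [1.3, 0.2, -0.2]
finger_gap: 0.495
```

Emit:
carry_out(motion=[[0,0,0,0,0.3,-0.6,0],[0,0,0,0,0.3,-0.6,0],[0,0,0,0,0.3,-0.6,0],[0,0,0,0,0,-0.6,0],[0,0,0,0,0,0,0]])

```text
clock: 12.68
tool_pos: [0.6164, -0.1506, 0.229]
eef_rot: [0.576, 0.408, -0.57, 0.421]
wrist_force: [-0.5, 0.4, 0.9]
finger_gap: 0.502
```

```bash
python3 look.py 10
```

```text
clk 12.68 ref in box mm [ 74.4 195.9 163.1] tilt deg 1.1 yaw -0.1 roll 0.2 F [-0.6  0.2  0.9] gap 0.502
top 480 264
scene 164 293
```

View pics/scene10.png

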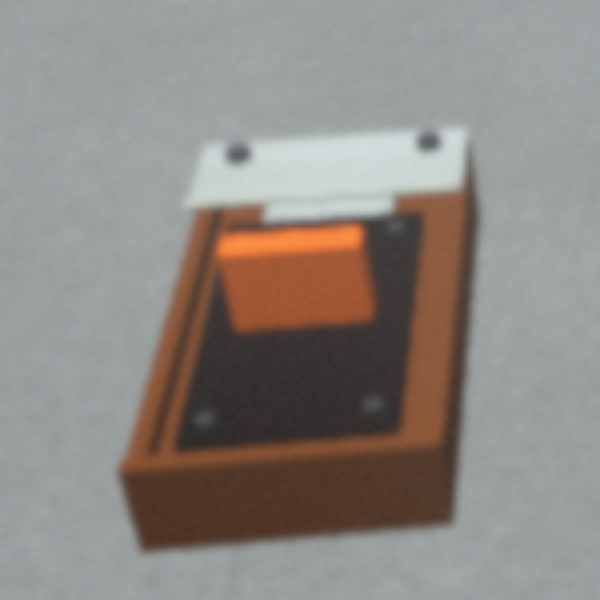

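View pics/top10.png

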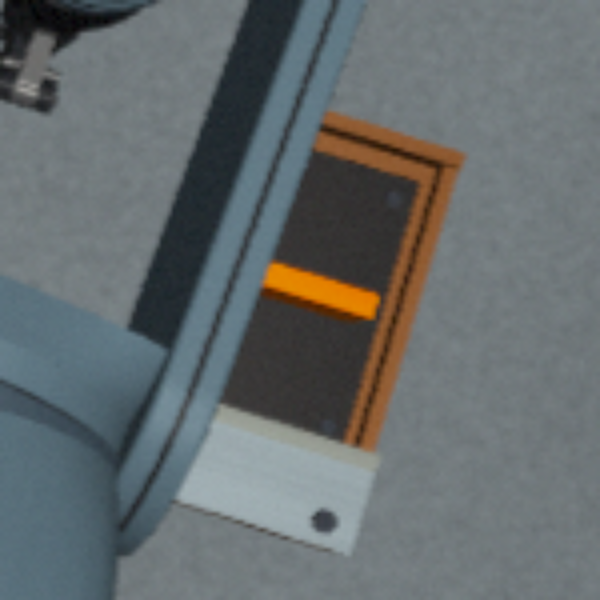

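```bash
python3 - <<'E'
from fit import *
b={"scene":(.4889,-.3076,-18.35),"top":(.4838,-.3113,-18.32)}
S=lambda u,v,*P:("scene",89,218,u,v,np.array(P)/1000); T=lambda u,v,*P:("top",405,189,u,v,np.array(P)/1000)
s=[S(176,448,75,-45,40),S(400,430,75,45,40),S(422,213,-75,45,40),S(218,236,-7,-30,84),S(362,226,-7,30,84),S(375,316,7,30,40),S(238,332,7,-30,40)]
t=[T(419,183,75,-45,40),T(380,294,7,-30,84),T(374,320,-7,-30,84),T(270,263,7,28,84)]
for n,o in(("scene",s),("top",t[:3])):
  x=fit(o,[.48,-.31,-.3]); X,Y,W=b[n]; d=x[:2]-[X,Y]; a=np.radians(W); print(n,"in box mm",1000*(np.cos(a)*d[0]+np.sin(a)*d[1]),1000*(-np.sin(a)*d[0]+np.cos(a)*d[1]),np.degrees(x[2])-W)
  def r(q): # free height+pitch
    R=Ro.from_euler("ZYX",q[2:5]).as_matrix(); return np.concatenate([proj(c,np.array([q[0],q[1],q[5]])+R@(P-[0,0,.03]))[0]-[a0+u/4,b0+v/4] for c,a0,b0,u,v,P in o])
  if n=="scene":
    z=least_squares(r,[*x[:2],x[2],0,0,.03]); print("free",z.x[:2],np.degrees(z.x[2:5]).round(1),z.x[5],np.abs(r(z.x)).max())
E
```

```text
[ 0.4877 -0.3095] -17.53
[[-0.5, -0.2], [-0.0, -1.0], [-0.2, -0.6], [0.8, 0.1], [0.5, -0.2], [0.2, 1.9], [-0.7, 0.9]]
scene in box mm -0.553698146521193 -2.2299247685560064 0.8155911647218517
free [ 0.48333409 -0.30892508] [-17.8   0.8   0.3] 0.027216229756082556 1.6571878013183436
[ 0.481  -0.3121] -17.7
[[0.1, -0.3], [0.2, 0.1], [-0.3, 0.2]]
top in box mm -2.4031035882322436 -1.6704219555013406 0.6154925748748141
```

Well within tolerance on every measure, so I'm handing it in.

```bash
python3 -c "
from rig import bot
print(bot.finish_job())"
```

```text
the job is handed in; nothing more can be done
None
```

The cover is on the box, and I handed the job in at about 13 s of the 45 s allowed. I gripped the cover by its orange block and tilted it about 15° with the tongue low. I then slid the tongue under the keeper, swung the other end down flat, let go and backed the arm clear.

**Last checks (after release, from the pictures):**

| Check | Scene camera | Top camera | Limit |
|---|---|---|---|
| Along the box (x) | -0.6 mm | -2.4 mm | ±14 mm |
| Across the box (y) | -2.2 mm | -1.7 mm | ±14 mm |
| Turn from the box | 0.8° | 0.6° | about 11° |

- **Flatness:** a looser fit from the scene camera gave a tilt of about 1° (limit 3.4°). It put the height about 3 mm low, just inside the 4 mm limit but within that fit's noise.
- **Seating:** the pictures show the cover inside the walls with the tongue under the keeper. The top view was partly hidden by the arm, so it rests on fewer points.
- **Forces:** the wrist force stayed below about 5 N in every reading I took.
- **Blanking plate:** the arm never worked near it, but I did not measure its position again at the end.

**Disagreement:** the two cameras differed by about 5 mm in absolute position. I judged the fit by comparing cover and box within each camera's own picture.

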